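# Set and lock the hold-down stop on a pickle crock

### The arm

A 6-joint arm with a two-finger parallel gripper is mounted at the origin on the work surface. World frame = base frame: x ahead of the robot, y to its left, z up, the work surface at z = 0. Lengths are in m, angles in degrees, forces in N, time in s.
With the tool pointing down it reaches from about 0.4 to 0.825 m from the base axis. Payload 7 kg.
Tool frame: the origin (TCP) lies midway between the tips of the shut fingers; the grasp point (between the pads) lies 19 mm behind it (ctrl.hold_point_z is the distance from the TCP to the grasp point, in m); z points along the fingers, y is the line along which they close (so a half turn about z gives the same grasp; the last joint's range is limited). The gripper opens to 88 mm and grips with 3 to 60 N. Pads are 19 mm wide; open, the fingers measure 130 mm over their backs; the gripper's body (78 mm by 193 mm) begins 47 mm behind the grasp point.
Start: joints at [85.663, 20.546, 0.682, 0, -70.136, -16.507], TCP at [0.24, 0.631, 0.193] pointing down, gripper open.
Joint ranges: [-176.03, 176.03], [-82.01, 121.73], [-58.28, 71.71], [-173.87, 95.51], [-174.79, -0.11], [-173.66, 173.66]. Speed limits (degrees/s): [136.94, 136.94, 172.46, 180, 180, 180].

### API

Orientations are given as [roll, pitch, yaw] about the fixed x, y, z axes, in that order (R = Rz(yaw) Ry(pitch) Rx(roll)).
In Python, from plant import ctrl gives the robot as it stands.
- The arm moves only by the tool apply_moves, never from a script. Its argument "deltas" is a list of rows, each an object with "fingers": the finger opening in mm, from 0 to 87.6; "delta_pos": the shift along the tool's x, y, z in mm, a list of three; "angular": the turn, a rotation vector about the tool's x, y, z in degrees, a list of three. A call has 1 to 10 rows; each row is the pose to reach, as a shift and turn from the pose commanded when the call began, along the tool's axes at that moment; what a row does not reach only later rows make up. A row lasts 1/10 s, in which the tool goes at most 50 mm and 8.59 degrees, less where a joint would pass 70% of its speed; a pose out of reach is approached as far as the arm can. A call with a gripper value outside its range is refused whole. The fingers move at their own pace and stop on an object; the grip force is fixed at half the most. Time passes only in rows, so rows that repeat a pose let the fingers close. It gives the time, the measured TCP pose, the force, the opening and the grip force at its end, in the units of the state.
- ctrl.get_obs(): the state, without advancing time (a new reading comes with each control period).
- ctrl.snapshot(name): name is "scene" or "side" or "wrist"; returns the picture (480x640x3 uint8, red, green, blue); there is no depth.
- ctrl.camera_params(name): a dict with "fx", "fy", "cx", "cy" (pixels), "cam_to_world" (4x4, takes a point from camera to world coordinates); the wrist camera has in their place "mount" (4x4, takes a point from camera to tool coordinates, whose origin is the TCP and whose axes are the flange's). Camera axes: x right, y up, looking along -z (the intrinsics and any distortion apply to the point x, -y, -z); pixel columns grow to the right and rows downward; lengths in m; the calibration is good to about 2 mm. A picture is of the moment at which its call begins: read the wrist's pose just before it. camera_params takes no time and is no camera call.
- ctrl.close_job(): hands the job in; it is judged then, once.
The state is a dict: "clock": time; "joint_pos": joint angles; "qvel": joint speeds; "tau": joint torques, N m; "tool_pos": TCP position; "orientation": TCP orientation; "force": force on the tool from outside, world axes, zero at the start; "moment": the same for the moment, N m; "opening": finger opening in m; "gripper_force": force on a finger pad.
Only numpy, scipy, OpenCV 4.12 (cv2) and the standard library are available. Lean on these libraries where they do the work, as an engineer would, in place of code of your own. Each camera call takes 0.05 s, during which the arm holds its last target. There are 200 camera calls.

### The job

On the hold-down stand, push the stop rod down by its black knob until its sprung orange foot presses gently on the crock's white lid - not so hard that the ceramic cracks - and then press the red cam lever all the way down so that the rod is locked there. Leave the crock where it stands, do not disturb the sauce bottle, the bowl or the spice jar, and let go of everything.

Things in the scene. Friction and masses are not known exactly. Their poses are not given: they have to be found in the camera images.
- stand: grey and blue hold-down stand bolted to the counter. Origin on the counter surface, on the rod's vertical axis. Dark base plate 140 x 210 mm, 12 mm thick. Square grey post (24 mm) 108 mm to local -y, 202 mm high; an arm runs from it along local +y to the blue guide block (44 x 46 mm, top at z = 205 mm) round the rod. The red cam lever is on the block's local +y side. Local z is up
- knob_top (a point): centre of the flat top of the round black knob (38 mm across, 25 mm high) on the rod's upper end; it lies on the rod's vertical axis. Push it down from above: sliding the rod takes about 3 to 4 N (6 N of drag less the rod's own weight), the rod stays where it is left. Travel 63 mm from 305 mm height down
- rod (a joint): how far the rod has been lowered from its top position, m, 0 to 0.063; 0.023 to 0.049 when the foot meets the lid
- foot: round orange foot, 30 mm across, 8 mm thick, on a spring under the rod's lower end. Origin at the centre of its flat underside, which is 156 mm below knob_top when the spring is relaxed. The spring gives 6 N per mm, for 2 mm (12 N), then it is solid. The ceramic cracks if the foot presses with more than 13 N; 2 to 7 N is a good pressure. When the rod is let go, drag and weight hold at most about 8 N of it
- crock: brown round pickle crock with a blue band, 86 mm across, 85 mm high to its rim, standing loose on the base plate under the foot (0.9 kg). Origin at the centre of its underside. Its white ceramic drop-in lid, 64 mm across with a flat top, stands on what it presses: its top is anywhere from 3 to 29 mm above the rim, different each time and not reported, so the touch must be felt. The lid does not yield
- clamp_grip (a point): point on the centre line of the red cam lever's handle, 75 mm out from its pivot (handle 22 mm wide, 12 mm thick, from 26 to 94 mm out from the pivot; push on its upper side). The pivot is horizontal, along the stand's local x, at local y = +38 mm, z = 190 mm; the lever points to local +y and upwards when open
- clamp (a joint): angle of the red lever, rad: 0 = fully open, handle 55 deg (0.96 rad) above level; 0.96 = level; 1.05 = the end stop, slightly below level. It stays where it is left. Pressing it at the grip point takes about 2.5 N at first; from about 0.65 rad the cam bites and it takes more, about 5 N at the end stop, and it eases back by about 0.01 rad when let go; the rod is locked from 0.95 on. At the end stop it goes no further
- sauce: amber sauce bottle with red cap, 56 mm across, 170 mm high, origin at the centre of its underside; leave it alone
- bowl: white rice bowl, 110 mm across, 50 mm high, origin at the centre of its underside; leave it alone
- spice: green spice jar, 42 mm across, 85 mm high, origin at the centre of its underside; leave it alone
There are look-alikes about, which are no part of the job. What is shaped like the crock but green is not meant.

How it is judged (in metres and radians):
On the way, in this order (a step that is already met when the one before it is completed fails the run):
1. the foot presses on the crock's lid with 1 to 12 N, the lever still open (contact force between foot and crock between 1 and 12 N and value of joint clamp below 0.6 rad), for 0.2 s.
2. the lever is pressed down to the lock, the foot still pressing (value of joint clamp above 0.95 rad and contact force between foot and crock above 1 N), for 0.2 s.
At the end, for the whole second after the job is handed in: the foot presses on the lid with 1 to 12 N, the red lever is down past 0.95 rad (locked), the crock stands upright within 10 mm of where it was (all of step 2 and contact force between foot and crock below 12 N and distance of crock from where it was at the start of the episode below 0.01 m and angle between crock's own z axis and vertical below 0.05 rad and linear speed of crock below 0.01 m/s); the robot touches nothing.
It fails at once if the foot presses on the crock with more than 13 N (contact force between foot and crock above 13 N).
It fails at once if the crock is moved by more than 15 mm (distance of crock from where it was at the start of the episode above 0.015 m).
It fails at once if the sauce bottle, the bowl or the spice jar is moved by more than 20 mm (distance of any of sauce, bowl, spice from where it was at the start of the episode above 0.02 m).
It also fails if it takes over 61 s, if anything falls off the work surface, if the arm or the gripper's body presses on something with over 40 N, if the wrist force passes 120 N, or if a joint passes its speed limit or range.

## Working session

There is one attempt and no reset: what is moved stays moved. The work goes in short steps, Python scripts to look and compute and a tool call to move; the robot and the scene stay as the last step left them, time stands still between calls to the robot, and variables do not carry over. Pictures are saved under pics/ and viewed, at most 10 in all, crops included, and the job is handed in when it is done.

Besides the shell and the picture viewer there is one more tool, called after "Request:" as name(argument=value, ...) on one line, values as JSON. apply_moves: Moves the arm, as the interface text tells. Its arguments: {"type":"object","properties":{"deltas":{"type":"array"}},"required":["deltas"]}

```bash
mkdir -p pics; ls
python3 - <<'E'
from plant import ctrl
import cv2,numpy as np
np.set_printoptions(precision=4,suppress=True)
print(ctrl.get_obs())
for n in ["scene","side","wrist"]:
    im=ctrl.snapshot(n); cv2.imwrite(f"pics/{n}0.png",im[:,:,::-1]); print(n,ctrl.camera_params(n))
E
```

```text
pics
{'clock': 0.0, 'joint_pos': array([ 85.6624,  20.5885,   0.6318,  -0.021 , -70.1333, -16.5066]), 'qvel': array([-0.0896,  0.0033,  0.1442,  0.0363,  0.1119,  0.0964]), 'tau': array([ -0.0005, -58.2709,  29.305 ,   6.9972,   0.0069,  -0.0001]), 'tool_pos': array([0.24  , 0.6303, 0.1921]), 'orientation': array([179.908 ,  -0.0067, -20.8514]), 'force': array([-0.672 ,  0.6391,  0.2545]), 'moment': array([-0.0023,  0.0305, -0.0155]), 'gripper_force': 0.0, 'opening': 0.08783999773090138}
scene {'fx': 457.1872030095467, 'fy': 457.1872030095467, 'cx': 316.37095075839744, 'cy': 234.61567516775878, 'cam_to_world': array([[-0.5245, -0.6564,  0.5423,  1.0815],
       [ 0.8512, -0.4183,  0.3169,  0.3429],
       [ 0.0188,  0.6278,  0.7781,  1.0203],
       [ 0.    ,  0.    ,  0.    ,  1.    ]])}
side {'fx': 585.5845182706767, 'fy': 585.5845182706767, 'cx': 327.85398797003654, 'cy': 240.38995403226633, 'cam_to_world': array([[ 0.9921,  0.0759, -0.1003,  0.372 ],
       [-0.1253,  0.5202, -0.8448, -1.2122],
       [-0.0119,  0.8507,  0.5256,  0.9496],
       [ 0.    ,  0.    ,  0.    ,  1.    ]])}
wrist {'fx': 350.73032491373567, 'fy': 350.73032491373567, 'cx': 324.5001789695497, 'cy': 237.35568596093816, 'mount': array([[ 0.0008,  0.9693,  0.2461,  0.0656],
       [ 1.    , -0.001 ,  0.0006, -0.0013],
       [ 0.0009,  0.2461, -0.9693, -0.1916],
       [ 0.    ,  0.    ,  0.    ,  1.    ]])}
```

View pics/scene0.png

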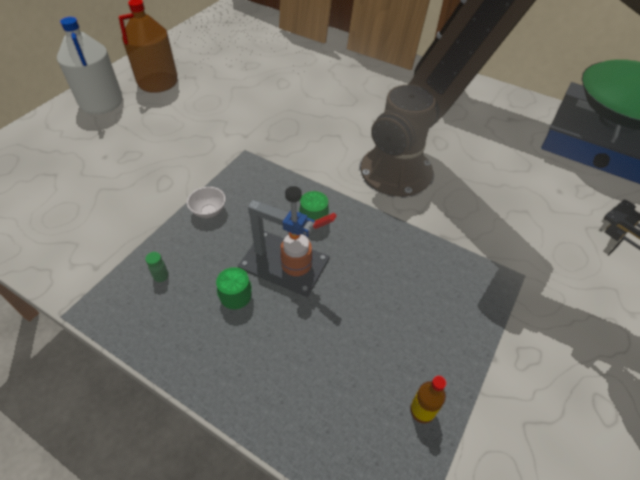

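View pics/side0.png

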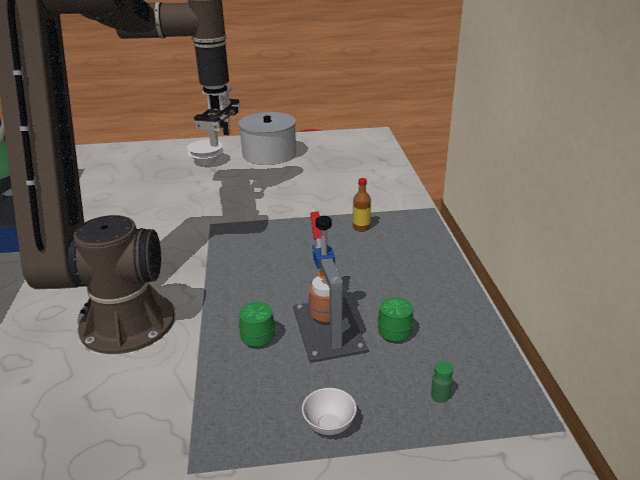

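Scene picture: the knob is at (293,194), the brown crock at (296,255) and the red lever at (322,221). Side picture: the knob is at (323,222), the crock at (322,300) and the lever at (316,225). The green crocks at scene (314,207) and (234,288) are look-alikes. The brown one under the foot, with the blue band, is meant. I'll confirm that in an enlarged crop.

Run:
```python
import cv2,numpy as np
a=cv2.imread('pics/scene0.png')[170:310,220:350]; b=cv2.imread('pics/side0.png')[200:368,280:380]
a=cv2.resize(a,None,fx=4,fy=4,interpolation=2)
b=cv2.resize(b,None,fx=3.33,fy=3.33,interpolation=2)[:560]
b=b[:,:280]
h=max(a.shape[0],b.shape[0]);pad=lambda x:np.pad(x,((0,h-x.shape[0]),(0,0),(0,0)))
cv2.imwrite('pics/crop.png',np.hstack([pad(a),pad(b)]));print(a.shape,b.shape)
```

```text
(560, 520, 3) (559, 280, 3)
```

View pics/crop.png

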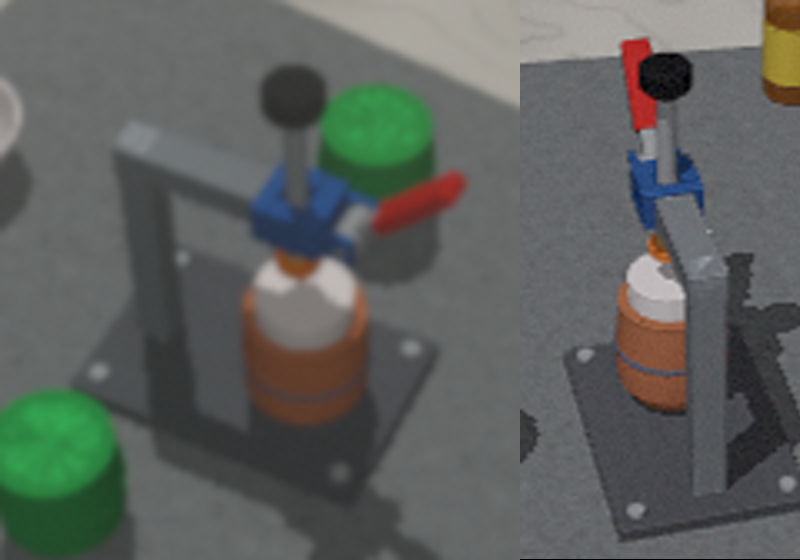

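The crop confirms it: the brown crock with the blue band stands under the orange foot, and the lever is up. Next I fit the stand pose from these points.

```bash
cat > fit.py <<'E'
from plant import ctrl
import numpy as np
from scipy.optimize import least_squares
np.set_printoptions(precision=4,suppress=True)
def proj(P,cp,T=None):
    T=cp["cam_to_world"] if T is None else T
    p=np.linalg.inv(T)@np.append(P,1); return np.array([cp["cx"]+cp["fx"]*p[0]/-p[2],cp["cy"]-cp["fy"]*p[1]/-p[2]])
E
python3 - <<'E'
from fit import *
C={n:ctrl.camera_params(n) for n in("scene","side")}
s=lambda x,y:(220+x/4,170+y/4); d=lambda x,y:(280+(x-520)/3.33,200+y/3.33)
L=(0,.038+.094*np.cos(np.radians(55)),.19+.094*np.sin(np.radians(55)))
obs=[("scene",s(293,97),"k"),("scene",s(460,182),L),("scene",s(137,137),(0,-.108,.202)),
("side",d(666,77),"k"),("side",d(636,42),L),("side",d(706,268),(0,-.108,.202)),
("scene",s(437,350),"++"),("scene",s(75,383),"+-"),("scene",s(355,500),"x"),("side",d(570,358),"y"),("side",d(625,535),"z")]
obs=obs[:6]
def f(v):
    x,y,a,r=v;R=np.array([[np.cos(a),-np.sin(a),0],[np.sin(a),np.cos(a),0],[0,0,1]])
    return np.concatenate([proj(R@np.array((0,0,.2925-r) if k=="k" else k)+[x,y,0],C[n])-p for n,p,k in obs])
for a0 in (0,1.57,3,-1.57):
    q=least_squares(f,[.5,0,a0,0]);print(q.x,np.degrees(q.x[2]),q.cost);
print(q.fun.reshape(-1,2))
import cv2
# others: rough ground positions
def ground(n,u,v,z):
    c=C[n];dr=c["cam_to_world"][:3,:3]@[(u-c["cx"])/c["fx"],-(v-c["cy"])/c["fy"],-1];o=c["cam_to_world"][:3,3];return o+dr*(z-o[2])/dr[2]
for nm,u,v,z in [("sauce",438,382,.17),("bowl",207,198,.05),("spice",154,259,.085),("g1",315,201,.09),("g2",235,277,.09)]: print(nm,ground("scene",u,v,z))
E
```

```text
[ 0.4987 -0.0597  0.1201  0.0103] 6.883451723367353 21.74723492638068
[ 0.4987 -0.0597  0.1201  0.0103] 6.883460436104868 21.74723492626174
[ 0.4987 -0.0597  0.1201  0.0103] 6.883461284078367 21.74723492625812
[ 0.4987 -0.0597  0.1201  0.0103] 6.883468749043869 21.74723492628409
[[ 0.2452  1.0656]
 [-3.9944 -2.2461]
 [-0.017   0.0031]
 [-0.6855 -0.8687]
 [-0.5381 -3.1874]
 [-0.5081 -3.0605]]
sauce [0.6716 0.3816 0.17  ]
bowl [ 0.4596 -0.3912  0.05  ]
spice [ 0.7146 -0.3393  0.085 ]
g1 [ 0.333  -0.1022  0.09  ]
g2 [ 0.6515 -0.1331  0.09  ]
```

Request:
apply_moves(deltas=[{"fingers": 0, "delta_pos": [0, 0, -45], "angular": [0, 0, 0]}, {"fingers": 0, "delta_pos": [0, 0, -90], "angular": [0, 0, 0]}, {"fingers": 0, "delta_pos": [0, 0, -135], "angular": [0, 0, 0]}, {"fingers": 0, "delta_pos": [0, 0, -180], "angular": [0, 0, 0]}, {"fingers": 0, "delta_pos": [0, 0, -227], "angular": [0, 0, 0]}, {"fingers": 0, "delta_pos": [30, 33, -227], "angular": [0, 0, 8]}, {"fingers": 0, "delta_pos": [60, 66, -227], "angular": [0, 0, 16]}, {"fingers": 0, "delta_pos": [90, 99, -227], "angular": [0, 0, 24]}, {"fingers": 0, "delta_pos": [120, 132, -227], "angular": [0, 0, 32]}, {"fingers": 0, "delta_pos": [150, 165, -227], "angular": [0, 0, 40]}])

```text
clock: 1.15
tool_pos: [0.3219, 0.4214, 0.4199]
orientation: [180.0, -0.0, -61.2]
force: [1.2, -0.5, 0.8]
opening: 0.0134
gripper_force: 0.0
```

Request:
apply_moves(deltas=[{"fingers": 0, "delta_pos": [48, 7.5, 0], "angular": [0, 0, 4]}, {"fingers": 0, "delta_pos": [96, 15, 0], "angular": [0, 0, 8]}, {"fingers": 0, "delta_pos": [144, 22.5, 0], "angular": [0, 0, 12]}, {"fingers": 0, "delta_pos": [192, 30, 0], "angular": [0, 0, 16]}, {"fingers": 0, "delta_pos": [240, 37.5, 0], "angular": [0, 0, 20]}, {"fingers": 0, "delta_pos": [288, 45, 0], "angular": [0, 0, 22]}, {"fingers": 0, "delta_pos": [336, 52.5, 0], "angular": [0, 0, 22]}, {"fingers": 0, "delta_pos": [384, 60, 0], "angular": [0, 0, 22]}, {"fingers": 0, "delta_pos": [432, 67.5, 0], "angular": [0, 0, 22]}, {"fingers": 0, "delta_pos": [480, 75, 0], "angular": [0, 0, 22]}])

```text
clock: 2.15
tool_pos: [0.4901, -0.0346, 0.4202]
orientation: [-180.0, 0.0, -82.8]
force: [1.4, 0.1, 0.8]
opening: 0.0002
gripper_force: 0.0
```

Request:
apply_moves(deltas=[{"fingers": 0, "delta_pos": [0, 0, 0], "angular": [0, 0, 0]}, {"fingers": 0, "delta_pos": [0, 0, 0], "angular": [0, 0, 0]}, {"fingers": 0, "delta_pos": [0, 0, 0], "angular": [0, 0, 0]}])

```text
clock: 2.45
tool_pos: [0.4898, -0.0321, 0.42]
orientation: [180.0, 0.0, -82.8]
force: [-0.5, -0.3, 0.8]
opening: 0.0002
gripper_force: 0.0
```

Run:
```python
from fit import *
import cv2
o=ctrl.get_obs();print(o["clock"],o["tool_pos"],o["orientation"],o["force"],o["joint_pos"])
cv2.imwrite("pics/w1.png",ctrl.snapshot("wrist")[:,:,::-1])
```

```text
2.45 [ 0.4898 -0.0321  0.42  ] [179.989    0.0115 -82.838 ] [-0.5025 -0.2534  0.7854] [ 19.2422  -1.011    2.8522  -0.0136 -93.8715 -12.0812]
```

View pics/w1.png

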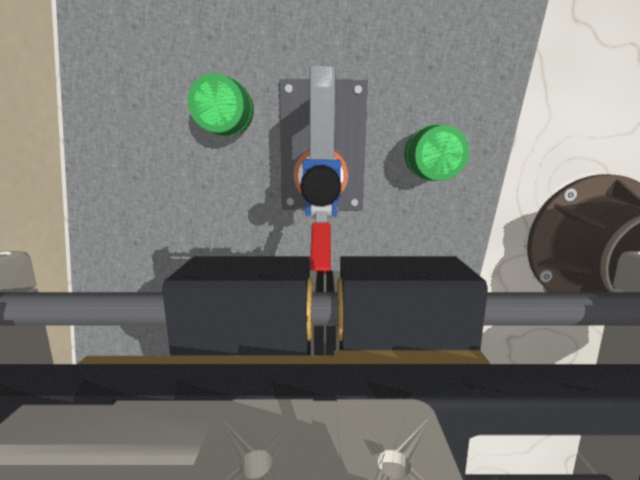

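Wrist view: knob top at (321,186), red lever from (321,222) to (320,270), post end at (322,67). I'll combine these with the other two views.

Run:
```python
from fit import *
from scipy.spatial.transform import Rotation as Ro
import cv2
C={n:ctrl.camera_params(n) for n in("scene","side","wrist")}
T=np.eye(4);T[:3,:3]=Ro.from_euler("xyz",[179.989,.0115,-82.838],degrees=True).as_matrix();T[:3,3]=[.4898,-.0321,.42]
C["wrist"]["cam_to_world"]=T@C["wrist"]["mount"]
im=cv2.imread("pics/w1.png").astype(int)[140:250,290:350]
m=((im.max(2)<45)).astype(np.uint8);n,l,st,ce=cv2.connectedComponentsWithStats(m);i=1+np.argmax(st[1:,4]);print(st[i],ce[i]+[290,140])
s=lambda x,y:(220+x/4,170+y/4); d=lambda x,y:(280+(x-520)/3.33,200+y/3.33)
def f(v):
    x,y,z,a=v;e=np.array([-np.sin(a),np.cos(a),0]);k=np.array([x,y,z])
    r=[proj(k-[0,0,.0125],C["scene"])-s(293,97),proj(k-[0,0,.0125],C["side"])-d(666,77),proj(k-[0,0,.004],C["wrist"])-[321,186]]
    r+=[[proj(np.array([x,y,.202])-e*.108,C["wrist"])[0]-322]]
    return np.concatenate(r)
q=least_squares(f,[.5,-.06,.3,.12]);print(q.x,np.degrees(q.x[3]),q.fun)
x,y,_,a=q.x;e=np.array([-np.sin(a),np.cos(a),0])
for t in (0,.1,.3,.5):
    b=np.radians(55)-t;print(t,[proj(np.array([x,y,.19])+e*(.038+.094*np.cos(b))+[0,0,.094*np.sin(b)],C[n]) for n in C])
```

```text
[ 11  26  39  39 925] [319.7589 186.4746]
[ 0.4975 -0.0625  0.2946  0.1189] 6.810537030815738 [-0.4998  0.2723 -1.0741 -0.1803 -0.2436  0.0108 -0.    ]
0 [array([330.1722, 212.4254]), array([313.9618, 210.005 ]), array([320.6022, 272.4594])]
0.1 [array([333.131 , 215.2528]), array([313.3429, 210.6682]), array([320.6292, 277.1927])]
0.3 [array([338.162 , 221.1866]), array([312.3203, 213.065 ]), array([320.7064, 283.7939])]
0.5 [array([341.8413, 227.2509]), array([311.6066, 216.7666]), array([320.8079, 286.7038])]
```

Run:
```python
from fit import *
import cv2
out=[]
t=np.linspace(0,2*np.pi,60)
for n,(u,v,w,h) in {"scene":(275,225,40,55),"side":(302,260,40,55)}.items():
    c=ctrl.camera_params(n);im=cv2.imread(f"pics/{n}0.png");S=10
    k=cv2.resize(im[v:v+h,u:u+w],None,fx=S,fy=S,interpolation=2)
    for z,r,col in [(.097,.043,(255,0,0)),(.102,.032,(0,0,255)),(.112,.032,(0,255,0)),(.122,.032,(0,255,255))]:
        p=np.array([proj(np.array([.4977+r*np.cos(a),-.0621+r*np.sin(a),z]),c) for a in t])
        cv2.polylines(k,[np.int32((p-[u,v]+.5)*S)],True,col,1)
    out.append(k)
cv2.imwrite("pics/lid.png",np.hstack(out))
```

```text
(no output)
```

View pics/lid.png

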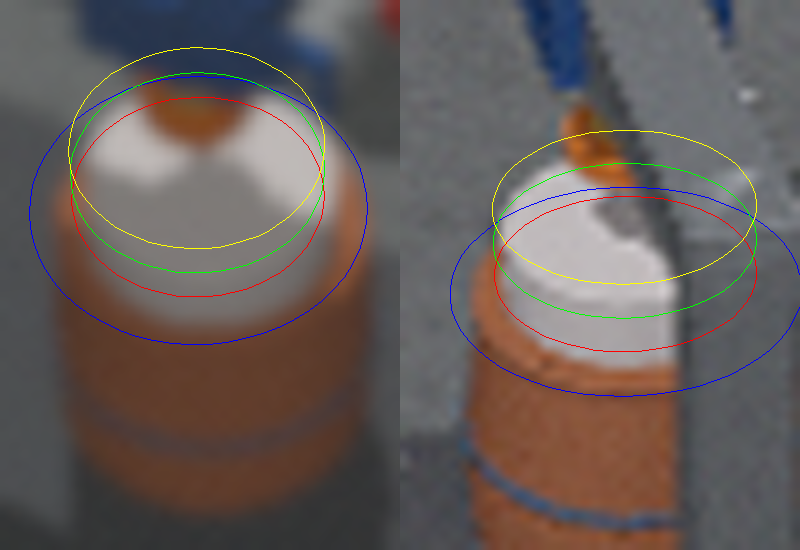

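Request:
apply_moves(deltas=[{"fingers": 0, "delta_pos": [15, -2, 15], "angular": [0, 0, 0]}, {"fingers": 0, "delta_pos": [30.6, -4, 35], "angular": [0, 0, 0]}, {"fingers": 0, "delta_pos": [30.6, -4, 60], "angular": [0, 0, 0]}, {"fingers": 0, "delta_pos": [30.6, -4, 85], "angular": [0, 0, 0]}, {"fingers": 0, "delta_pos": [30.6, -4, 100], "angular": [0, 0, 0]}, {"fingers": 0, "delta_pos": [30.6, -4, 105], "angular": [0, 0, 0]}, {"fingers": 0, "delta_pos": [30.6, -4, 105], "angular": [0, 0, 0]}, {"fingers": 0, "delta_pos": [30.6, -4, 105], "angular": [0, 0, 0]}])

```text
clock: 3.3
tool_pos: [0.4983, -0.0617, 0.3162]
orientation: [-179.9, -0.0, -82.8]
force: [0.4, -0.3, 0.1]
opening: 0.0004
gripper_force: 0.0
```

The overlay puts the lid top at about z 0.113 to 0.119, so the knob should be at about 0.27 when the foot touches. Now I descend to the knob.

Request:
apply_moves(deltas=[{"fingers": 0, "delta_pos": [0, 0, 3], "angular": [0, 0, 0]}, {"fingers": 0, "delta_pos": [0, 0, 6], "angular": [0, 0, 0]}, {"fingers": 0, "delta_pos": [0, 0, 9], "angular": [0, 0, 0]}, {"fingers": 0, "delta_pos": [0, 0, 12], "angular": [0, 0, 0]}, {"fingers": 0, "delta_pos": [0, 0, 15], "angular": [0, 0, 0]}, {"fingers": 0, "delta_pos": [0, 0, 18], "angular": [0, 0, 0]}, {"fingers": 0, "delta_pos": [0, 0, 21], "angular": [0, 0, 0]}, {"fingers": 0, "delta_pos": [0, 0, 24], "angular": [0, 0, 0]}, {"fingers": 0, "delta_pos": [0, 0, 27], "angular": [0, 0, 0]}, {"fingers": 0, "delta_pos": [0, 0, 30], "angular": [0, 0, 0]}])

```text
clock: 4.3
tool_pos: [0.4978, -0.0624, 0.2848]
orientation: [180.0, -0.0, -82.8]
force: [0.5, -0.2, -0.0]
opening: 0.0001
gripper_force: 0.0
```

Request:
apply_moves(deltas=[{"fingers": 0, "delta_pos": [0, 0, 1], "angular": [0, 0, 0]}, {"fingers": 0, "delta_pos": [0, 0, 1], "angular": [0, 0, 0]}, {"fingers": 0, "delta_pos": [0, 0, 1], "angular": [0, 0, 0]}])

```text
clock: 4.6
tool_pos: [0.4979, -0.0624, 0.2842]
orientation: [-180.0, -0.0, -82.8]
force: [-0.8, -0.3, 0.1]
opening: 0.0005
gripper_force: 0.0
```

No force at 0.284, so I check from the side camera whether the fingers are on the knob.

Run:
```python
from fit import *
import cv2
o=ctrl.get_obs();print(o["tool_pos"],o["force"])
a=cv2.resize(cv2.imread("pics/side0.png")[195:315,275:365],None,fx=4.4,fy=4.4,interpolation=2)
im=ctrl.snapshot("side")[:,:,::-1];b=cv2.resize(im[195:315,275:365],None,fx=4.4,fy=4.4,interpolation=2)
for z in(.264,.274,.284,.294,.304):
    p=(proj(np.array([.4978,-.0624,z]),ctrl.camera_params("side"))-[275,195]+.5)*4.4
    for k in(a,b): cv2.line(k,(int(p[0])-60,int(p[1])),(int(p[0])-48,int(p[1])),(0,255,255),1)
cv2.imwrite("pics/chk.png",np.hstack([a,b]))
```

```text
[ 0.4979 -0.0624  0.2842] [-0.8146 -0.3088  0.0564]
```

View pics/chk.png

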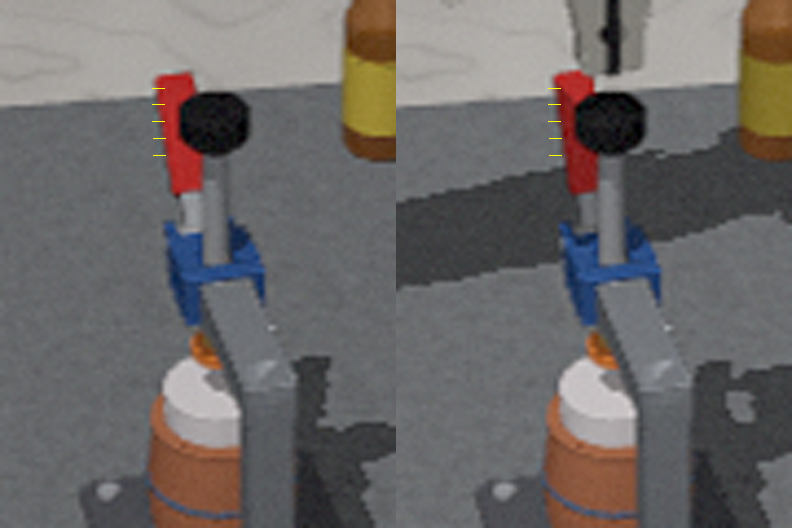

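The side view shows the fingertips at display (611,72), clearly above the knob top at (610,105). That is higher than the calibration predicts, so I check in the scene and wrist views.

Run:
```python
from fit import *
from scipy.spatial.transform import Rotation as Ro
import cv2
o=ctrl.get_obs();im=ctrl.snapshot("scene")[:,:,::-1];w=ctrl.snapshot("wrist")[:,:,::-1]
cs,cd,cw=[ctrl.camera_params(n) for n in("scene","side","wrist")]
T=np.eye(4);T[:3,:3]=Ro.from_euler("xyz",o["orientation"],degrees=True).as_matrix();T[:3,3]=o["tool_pos"];Tw=T@cw["mount"]
P=o["tool_pos"];print("tcp proj",proj(P,cs),proj(P,cd),proj(P,cw,Tw), {k:v for k,v in cs.items() if k not in("cam_to_world",)}, cd.keys(),cw.keys())
a=cv2.resize(im[150:260,245:345],None,fx=4,fy=4,interpolation=2);b=cv2.resize(w[100:350,200:450],None,fx=1.6,fy=1.6)
cv2.imwrite("pics/chk2.png",np.hstack([a,np.pad(b,((0,40),(0,0),(0,0)))]))
```

```text
tcp proj [292.6726 193.9778] [322.9249 222.082 ] [325.2922 263.9778] {'fx': 457.1872030095467, 'fy': 457.1872030095467, 'cx': 316.37095075839744, 'cy': 234.61567516775878} dict_keys(['fx', 'fy', 'cx', 'cy', 'cam_to_world']) dict_keys(['fx', 'fy', 'cx', 'cy', 'mount'])
```

View pics/chk2.png

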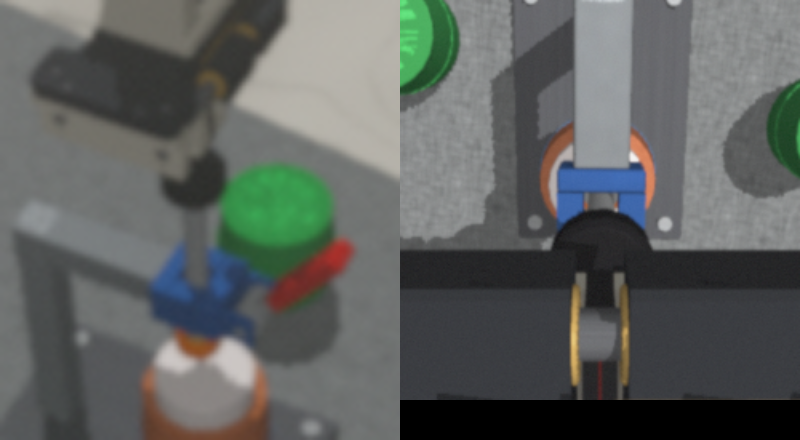

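The shut fingertips seem to end short of the nominal TCP, with a clear gap to the knob and no force. I'll feel for the knob, 8 mm per call.

Request:
apply_moves(deltas=[{"fingers": 0, "delta_pos": [0, 0, 2], "angular": [0, 0, 0]}, {"fingers": 0, "delta_pos": [0, 0, 4], "angular": [0, 0, 0]}, {"fingers": 0, "delta_pos": [0, 0, 6], "angular": [0, 0, 0]}, {"fingers": 0, "delta_pos": [0, 0, 8], "angular": [0, 0, 0]}])

```text
clock: 5.15
tool_pos: [0.4978, -0.0624, 0.2758]
orientation: [180.0, -0.0, -82.8]
force: [0.7, 0.8, 0.1]
opening: 0.0008
gripper_force: 0.0
```

Request:
apply_moves(deltas=[{"fingers": 0, "delta_pos": [0, 0, 2], "angular": [0, 0, 0]}, {"fingers": 0, "delta_pos": [0, 0, 4], "angular": [0, 0, 0]}, {"fingers": 0, "delta_pos": [0, 0, 6], "angular": [0, 0, 0]}])

```text
clock: 5.45
tool_pos: [0.4978, -0.0624, 0.2699]
orientation: [180.0, -0.0, -82.8]
force: [1.3, 0.1, -0.7]
opening: 0.0001
gripper_force: 0.0
```

Run:
```python
from fit import *
import cv2
o=ctrl.get_obs();print(o["tool_pos"],o["force"],o["tau"])
im=ctrl.snapshot("side")[:,:,::-1];cv2.imwrite("pics/side3.png",im)
for n,i in(("old",cv2.imread("pics/side0.png")),("now",im)):
    m=(i[200:250,300:345].max(2)<40).astype(np.uint8);k,l,st,ce=cv2.connectedComponentsWithStats(m)
    print(n,[(st[j],ce[j]+[300,200]) for j in range(1,k) if st[j,4]>20]); print(i[205:232,323].mean(1).round())
b=cv2.resize(im[195:275,285:365],None,fx=6,fy=6,interpolation=2);cv2.imwrite("pics/chk3.png",b)
```

```text
[ 0.4978 -0.0624  0.2699] [ 1.3046  0.1375 -0.6958] [ -0.0004 -32.3365  30.2685   7.1938  -0.0484  -0.    ]
old [(array([ 16,  16,  15,  14, 178], dtype=int32), array([323.1573, 222.3876]))]
[166. 162. 163. 164. 164. 164. 163. 160. 155. 154. 128.  15.  28.  19.
  24.  29.  12.  32.  30.  27.  21.   3.  21.   8.  21.  47. 101.]
now [(array([ 16,   0,  15,  30, 207], dtype=int32), array([323.3816, 219.8213]))]
[ 49.  18.  13.  28.  21.  22.  58.  48.  48.  48.  49.  46.  22.   2.
   6.  17.  29.  17.  32.  29.  27.  13.  28.  12.  18.  54. 103.]
```

View pics/chk3.png

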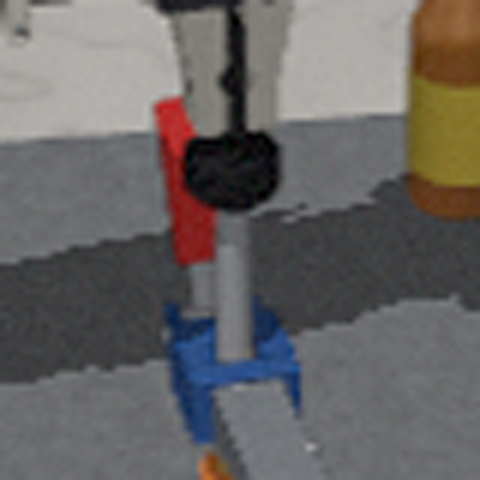

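The fingertips sit just above and behind the knob's top edge, at about row 217, with the knob-top centre at about row 219.4. So contact is another 8 to 13 mm down.

Request:
apply_moves(deltas=[{"fingers": 0, "delta_pos": [0, 0, 2], "angular": [0, 0, 0]}, {"fingers": 0, "delta_pos": [0, 0, 4], "angular": [0, 0, 0]}, {"fingers": 0, "delta_pos": [0, 0, 6], "angular": [0, 0, 0]}])

```text
clock: 5.8
tool_pos: [0.4978, -0.0624, 0.2639]
orientation: [180.0, -0.0, -82.8]
force: [-0.1, 0.1, -0.4]
opening: 0.0005
gripper_force: 0.0
```

Request:
apply_moves(deltas=[{"fingers": 0, "delta_pos": [0, 0, 2], "angular": [0, 0, 0]}, {"fingers": 0, "delta_pos": [0, 0, 4], "angular": [0, 0, 0]}])

```text
clock: 6.0
tool_pos: [0.4982, -0.0625, 0.2605]
orientation: [-179.9, -0.0, -82.8]
force: [-0.1, 2.0, 1.8]
opening: 0.0006
gripper_force: 1.8
```

Request:
apply_moves(deltas=[{"fingers": 0, "delta_pos": [0, 0, 2], "angular": [0, 0, 0]}, {"fingers": 0, "delta_pos": [0, 0, 4], "angular": [0, 0, 0]}])

```text
clock: 6.2
tool_pos: [0.4982, -0.0624, 0.2564]
orientation: [-179.9, -0.0, -82.8]
force: [-0.5, 0.7, 4.0]
opening: 0.0007
gripper_force: 1.8
```

Contact with the knob at TCP z ≈ 0.261, and it slides at about 4 N. From the pictures, 12 to 20 mm remain to the lid.

Request:
apply_moves(deltas=[{"fingers": 0, "delta_pos": [0, 0, 1], "angular": [0, 0, 0]}, {"fingers": 0, "delta_pos": [0, 0, 2], "angular": [0, 0, 0]}, {"fingers": 0, "delta_pos": [0, 0, 3], "angular": [0, 0, 0]}, {"fingers": 0, "delta_pos": [0, 0, 4], "angular": [0, 0, 0]}])

```text
clock: 6.6
tool_pos: [0.4978, -0.0624, 0.252]
orientation: [-180.0, -0.0, -82.8]
force: [0.1, -1.1, 4.7]
opening: 0.0001
gripper_force: 1.9
```

Run:
```python
from fit import *
import cv2
o=ctrl.get_obs();print(o["tool_pos"],o["force"])
im=ctrl.snapshot("side")[:,:,::-1];cv2.imwrite("pics/side4.png",im)
def og(i): 
    h=cv2.cvtColor(i,cv2.COLOR_BGR2HSV)[265:285,310:332];m=((h[:,:,0]>8)&(h[:,:,0]<22)&(h[:,:,1]>170));y,x=np.nonzero(m);return m.sum(),y.min()+265,y.max()+265,x.min()+310,x.max()+310
print(og(cv2.imread("pics/side0.png")),og(im))
a,b=[cv2.resize(i[262:302,300:340],None,fx=10,fy=10,interpolation=2) for i in(cv2.imread("pics/side0.png"),im)]
cv2.imwrite("pics/foot.png",np.hstack([a,b]))
```

```text
[ 0.4978 -0.0624  0.252 ] [ 0.0538 -1.1379  4.7007]
(np.int64(24), np.int64(271), np.int64(278), np.int64(319), np.int64(324)) (np.int64(31), np.int64(275), np.int64(281), np.int64(319), np.int64(325))
```

View pics/foot.png

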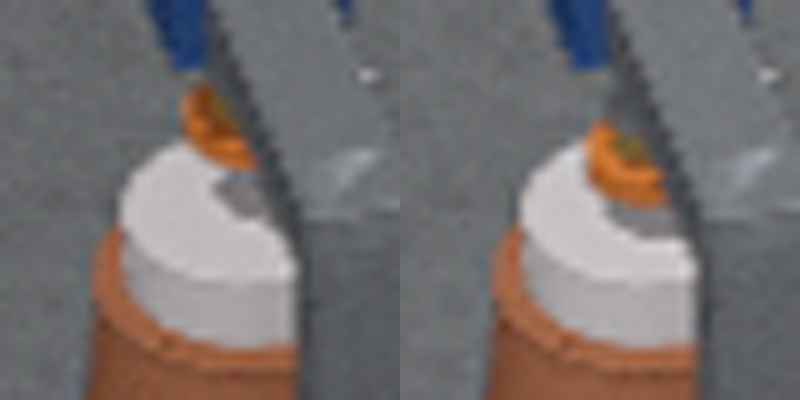

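The foot has come down about 9 mm, from display row 165 to 205 (front edge), and about 8 mm remains to the lid. I take 4 mm more, then 1 mm steps.

Request:
apply_moves(deltas=[{"fingers": 0, "delta_pos": [0, 0, 1], "angular": [0, 0, 0]}, {"fingers": 0, "delta_pos": [0, 0, 2], "angular": [0, 0, 0]}, {"fingers": 0, "delta_pos": [0, 0, 3], "angular": [0, 0, 0]}, {"fingers": 0, "delta_pos": [0, 0, 4], "angular": [0, 0, 0]}])

```text
clock: 7.05
tool_pos: [0.4978, -0.0624, 0.248]
orientation: [-180.0, -0.0, -82.8]
force: [-0.1, -0.2, 6.1]
opening: 0.0005
gripper_force: 2.6
```

Request:
apply_moves(deltas=[{"fingers": 0, "delta_pos": [0, 0, 0], "angular": [0, 0, 0]}])

```text
clock: 7.15
tool_pos: [0.4977, -0.0624, 0.2478]
orientation: [180.0, 0.0, -82.8]
force: [0.1, 0.5, 1.3]
opening: 0.0005
gripper_force: 1.3
```

Request:
apply_moves(deltas=[{"fingers": 0, "delta_pos": [0, 0, 0], "angular": [0, 0, 0]}])

```text
clock: 7.25
tool_pos: [0.4976, -0.0624, 0.2478]
orientation: [180.0, 0.0, -82.9]
force: [0.3, -1.1, 1.5]
opening: 0.0004
gripper_force: 1.0
```

Request:
apply_moves(deltas=[{"fingers": 0, "delta_pos": [0, 0, 0.3], "angular": [0, 0, 0]}])

```text
clock: 7.35
tool_pos: [0.4977, -0.0624, 0.2477]
orientation: [180.0, 0.0, -82.8]
force: [-0.2, 1.5, 3.5]
opening: 0.0005
gripper_force: 1.8
```

Request:
apply_moves(deltas=[{"fingers": 0, "delta_pos": [0, 0, 0.5], "angular": [0, 0, 0]}, {"fingers": 0, "delta_pos": [0, 0, 1], "angular": [0, 0, 0]}])

```text
clock: 7.55
tool_pos: [0.4979, -0.0624, 0.2468]
orientation: [-180.0, -0.0, -82.8]
force: [-0.6, -1.3, 5.5]
opening: 0.0006
gripper_force: 2.3
```

Request:
apply_moves(deltas=[{"fingers": 0, "delta_pos": [0, 0, 0.3], "angular": [0, 0, 0]}, {"fingers": 0, "delta_pos": [0, 0, 0.6], "angular": [0, 0, 0]}])

```text
clock: 7.75
tool_pos: [0.4979, -0.0624, 0.2462]
orientation: [-180.0, -0.0, -82.8]
force: [0.6, -0.8, 3.4]
opening: 0.0004
gripper_force: 1.9
```

Request:
apply_moves(deltas=[{"fingers": 0, "delta_pos": [0, 0, 0.5], "angular": [0, 0, 0]}, {"fingers": 0, "delta_pos": [0, 0, 1], "angular": [0, 0, 0]}])

```text
clock: 7.95
tool_pos: [0.4978, -0.0624, 0.2452]
orientation: [-180.0, -0.0, -82.8]
force: [1.0, -2.1, 4.8]
opening: 0.0003
gripper_force: 1.8
```

Request:
apply_moves(deltas=[{"fingers": 0, "delta_pos": [0, 0, 0.5], "angular": [0, 0, 0]}, {"fingers": 0, "delta_pos": [0, 0, 1], "angular": [0, 0, 0]}])

```text
clock: 8.15
tool_pos: [0.4978, -0.0624, 0.2441]
orientation: [180.0, 0.0, -82.8]
force: [0.4, 1.1, 2.5]
opening: 0.0006
gripper_force: 1.7
```

Request:
apply_moves(deltas=[{"fingers": 0, "delta_pos": [0, 0, 0.5], "angular": [0, 0, 0]}, {"fingers": 0, "delta_pos": [0, 0, 1], "angular": [0, 0, 0]}])

```text
clock: 8.35
tool_pos: [0.4978, -0.0624, 0.2431]
orientation: [180.0, 0.0, -82.8]
force: [0.1, 1.9, 3.8]
opening: 0.0006
gripper_force: 1.7
```

Request:
apply_moves(deltas=[{"fingers": 0, "delta_pos": [0, 0, 0.5], "angular": [0, 0, 0]}, {"fingers": 0, "delta_pos": [0, 0, 1], "angular": [0, 0, 0]}])

```text
clock: 8.55
tool_pos: [0.4978, -0.0624, 0.2421]
orientation: [-180.0, 0.0, -82.8]
force: [-0.5, -1.0, 4.3]
opening: 0.0007
gripper_force: 2.3
```

Request:
apply_moves(deltas=[{"fingers": 0, "delta_pos": [0, 0, 0.5], "angular": [0, 0, 0]}, {"fingers": 0, "delta_pos": [0, 0, 1], "angular": [0, 0, 0]}])

```text
clock: 8.75
tool_pos: [0.4978, -0.0623, 0.2411]
orientation: [180.0, 0.0, -82.8]
force: [0.2, -2.1, 4.8]
opening: 0.0004
gripper_force: 1.9
```

Request:
apply_moves(deltas=[{"fingers": 0, "delta_pos": [0, 0, 0.5], "angular": [0, 0, 0]}, {"fingers": 0, "delta_pos": [0, 0, 1], "angular": [0, 0, 0]}])

```text
clock: 8.95
tool_pos: [0.4978, -0.0624, 0.2401]
orientation: [180.0, -0.0, -82.8]
force: [0.7, -0.6, 3.8]
opening: 0.0003
gripper_force: 1.8
```

Request:
apply_moves(deltas=[{"fingers": 0, "delta_pos": [0, 0, 0.5], "angular": [0, 0, 0]}, {"fingers": 0, "delta_pos": [0, 0, 1], "angular": [0, 0, 0]}])

```text
clock: 9.15
tool_pos: [0.4979, -0.0622, 0.2393]
orientation: [-180.0, 0.0, -82.8]
force: [-0.7, 4.3, 4.9]
opening: 0.0004
gripper_force: 3.2
```

Request:
apply_moves(deltas=[{"fingers": 0, "delta_pos": [0, 0, 0], "angular": [0, 0, 0]}, {"fingers": 0, "delta_pos": [0, 0, 0.4], "angular": [0, 0, 0]}])

```text
clock: 9.35
tool_pos: [0.4981, -0.0621, 0.2391]
orientation: [-179.9, 0.0, -82.8]
force: [0.0, 3.0, 8.3]
opening: 0.0007
gripper_force: 3.8
```

The touch: 8.3 N at the tool, less about 4 N of drag, gives about 4 N on the lid. I hold to settle.

Request:
apply_moves(deltas=[{"fingers": 0, "delta_pos": [0, 0, 0.4], "angular": [0, 0, 0]}, {"fingers": 0, "delta_pos": [0, 0, 0.4], "angular": [0, 0, 0]}])

```text
clock: 9.55
tool_pos: [0.4983, -0.062, 0.239]
orientation: [-179.9, 0.0, -82.8]
force: [-1.2, 0.2, 7.8]
opening: 0.0005
gripper_force: 3.5
```

Request:
apply_moves(deltas=[{"fingers": 0, "delta_pos": [0, 0, 0], "angular": [0, 0, 0]}, {"fingers": 0, "delta_pos": [0, 0, 0], "angular": [0, 0, 0]}])

```text
clock: 9.75
tool_pos: [0.4983, -0.062, 0.239]
orientation: [-179.9, 0.0, -82.8]
force: [-0.3, 0.4, 7.0]
opening: 0.0004
gripper_force: 3.4
```

Contact force is about 4 N, in the good band. Now up and across to the lever (local +y is tool −x).

Request:
apply_moves(deltas=[{"fingers": 0, "delta_pos": [0, 0, -3], "angular": [0, 0, 0]}, {"fingers": 0, "delta_pos": [0, 0, -15], "angular": [0, 0, 0]}, {"fingers": 0, "delta_pos": [0, 0, -35], "angular": [0, 0, 0]}, {"fingers": 0, "delta_pos": [0, 0, -55], "angular": [0, 0, 0]}, {"fingers": 0, "delta_pos": [-20, 0, -55], "angular": [0, 0, 0]}, {"fingers": 0, "delta_pos": [-45, 0, -55], "angular": [0, 0, 0]}, {"fingers": 0, "delta_pos": [-66, 0, -55], "angular": [0, 0, 0]}, {"fingers": 0, "delta_pos": [-66, 0, -55], "angular": [0, 0, 0]}, {"fingers": 0, "delta_pos": [-66, 0, -55], "angular": [0, 0, 0]}])

```text
clock: 10.65
tool_pos: [0.4895, 0.0033, 0.2937]
orientation: [180.0, -0.0, -82.8]
force: [-0.3, 0.1, -0.1]
opening: 0.0005
gripper_force: 0.0
```

Run:
```python
from fit import *
import cv2
o=ctrl.get_obs();print(o["clock"],o["tool_pos"],o["force"])
im=ctrl.snapshot("side")[:,:,::-1];sc=ctrl.snapshot("scene")[:,:,::-1];cv2.imwrite("pics/side5.png",im);cv2.imwrite("pics/scene5.png",sc)
b=cv2.resize(im[170:300,285:365],None,fx=4.5,fy=4.5,interpolation=2);a=cv2.resize(sc[130:260,250:345],None,fx=4.5,fy=4.5,interpolation=2)
cv2.imwrite("pics/lev.png",np.hstack([b,a]))
```

```text
10.65 [0.4895 0.0033 0.2937] [-0.3468  0.1495 -0.1031]
```

View pics/lev.png

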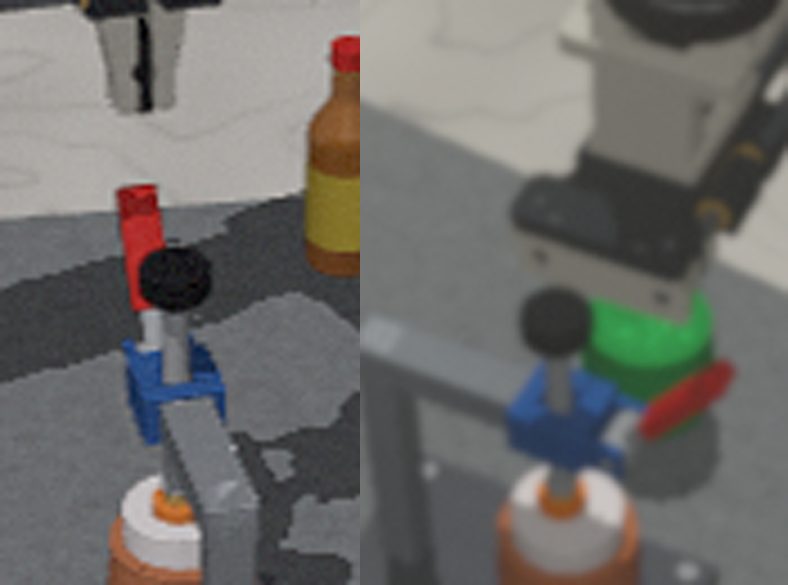

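The foot now sits on the lid (side display (172,508)). The lever is up, with its tip at side display (138,187), and the shut fingertips at (142,110) line up above it. Descending.

Request:
apply_moves(deltas=[{"fingers": 0, "delta_pos": [0, 0, 15], "angular": [0, 0, 0]}, {"fingers": 0, "delta_pos": [0, 0, 30], "angular": [0, 0, 0]}, {"fingers": 0, "delta_pos": [0, 0, 42], "angular": [0, 0, 0]}, {"fingers": 0, "delta_pos": [0, 0, 50], "angular": [0, 0, 0]}, {"fingers": 0, "delta_pos": [0, 0, 56], "angular": [0, 0, 0]}, {"fingers": 0, "delta_pos": [0, 0, 60], "angular": [0, 0, 0]}])

```text
clock: 11.35
tool_pos: [0.4896, 0.0029, 0.2331]
orientation: [180.0, -0.0, -82.9]
force: [1.0, 0.6, -0.1]
opening: 0.0004
gripper_force: 0.0
```

Request:
apply_moves(deltas=[{"fingers": 0, "delta_pos": [0, 0, 2], "angular": [0, 0, 0]}, {"fingers": 0, "delta_pos": [0, 0, 4], "angular": [0, 0, 0]}, {"fingers": 0, "delta_pos": [0, 0, 6], "angular": [0, 0, 0]}])

```text
clock: 11.65
tool_pos: [0.4898, 0.0032, 0.2276]
orientation: [-180.0, 0.0, -82.8]
force: [0.4, -0.6, 1.3]
opening: 0.0004
gripper_force: 0.0
```

Request:
apply_moves(deltas=[{"fingers": 0, "delta_pos": [0, 0, 2], "angular": [0, 0, 0]}, {"fingers": 0, "delta_pos": [0, 0, 4], "angular": [0, 0, 0]}, {"fingers": 0, "delta_pos": [0, 0, 6], "angular": [0, 0, 0]}])

```text
clock: 11.95
tool_pos: [0.4897, 0.0031, 0.2214]
orientation: [-180.0, -0.0, -82.8]
force: [-0.1, 0.7, 0.1]
opening: 0.0005
gripper_force: 0.6
```

Request:
apply_moves(deltas=[{"fingers": 0, "delta_pos": [0, 0, 1], "angular": [0, 0, 0]}, {"fingers": 0, "delta_pos": [0, 0, 2], "angular": [0, 0, 0]}, {"fingers": 0, "delta_pos": [0, 0, 3], "angular": [0, 0, 0]}])

```text
clock: 12.25
tool_pos: [0.4896, 0.0031, 0.2184]
orientation: [-180.0, -0.0, -82.8]
force: [-0.2, -1.0, 0.4]
opening: 0.0009
gripper_force: 0.5
```

The lever is being touched. Now I follow its arc.

Request:
apply_moves(deltas=[{"fingers": 0, "delta_pos": [-4, 0, 2.5], "angular": [0, 0, 0]}, {"fingers": 0, "delta_pos": [-8, 0, 5], "angular": [0, 0, 0]}, {"fingers": 0, "delta_pos": [-12, 0, 8], "angular": [0, 0, 0]}, {"fingers": 0, "delta_pos": [-16, 0, 11], "angular": [0, 0, 0]}, {"fingers": 0, "delta_pos": [-20, 0, 15], "angular": [0, 0, 0]}])

```text
clock: 12.75
tool_pos: [0.487, 0.0233, 0.2031]
orientation: [180.0, -0.0, -82.8]
force: [0.0, -2.7, 1.8]
opening: 0.0005
gripper_force: 2.0
```

```bash
cat > lev.py <<'E'
from fit import *
import cv2
o=ctrl.get_obs();print(o["clock"],o["tool_pos"],o["force"],o["gripper_force"])
C={n:ctrl.camera_params(n) for n in("side","scene")};K={n:ctrl.snapshot(n)[:,:,::-1] for n in C}
import glob
for n in C:
    for nm,i in(("0",cv2.imread(f"pics/{n}0.png")),("now",K[n])):
        h=cv2.cvtColor(i,cv2.COLOR_BGR2HSV);x0,y0=(300,195) if n=="side" else (300,190)
        h=h[y0:y0+60,x0:x0+50];m=((h[:,:,0]<6)|(h[:,:,0]>174))&(h[:,:,1]>150)
        y,x=np.nonzero(m);print(n,nm,m.sum(),x.min()+x0,x.max()+x0,y.min()+y0,y.max()+y0)
e=np.array([-.1193,.9929,0])
for t in(0,.3,.5,.7,.9,1.05):
    b=np.radians(55)-t;q=[np.array([.4977,-.0622,.19])+e*(.038+r*np.cos(b))+[0,0,r*np.sin(b)] for r in(.026,.094)]
    print(t,*[proj(p,C[n]).round(1) for n in C for p in q])
E
python3 lev.py
```

```text
12.75 [0.487  0.0233 0.2031] [ 0.0371 -2.7479  1.7824] 2.0016383193433285
side 0 167 311 320 212 238
side now 76 311 319 224 240
scene 0 128 314 334 214 227
scene now 40 334 340 222 228
0 [318.2 237.7] [314.  209.9] [313.8 223. ] [330.2 212.5]
0.3 [317.7 238.4] [312.4 213. ] [316.  225.3] [338.2 221.3]
0.5 [317.5 239.3] [311.6 216.7] [317.  226.9] [341.9 227.3]
0.7 [317.3 240.7] [311.3 221.5] [317.7 228.5] [344.1 233.2]
0.9 [317.3 242.3] [311.2 227.3] [318. 230.] [344.8 238.7]
1.05 [317.3 243.6] [311.4 232.1] [317.9 231.1] [344.3 242.5]
```

The lever is turning (about 0.35 rad). Carrying on along the arc.

Request:
apply_moves(deltas=[{"fingers": 0, "delta_pos": [-4, 0, 5], "angular": [0, 0, 0]}, {"fingers": 0, "delta_pos": [-7.5, 0, 11], "angular": [0, 0, 0]}, {"fingers": 0, "delta_pos": [-10.5, 0, 17], "angular": [0, 0, 0]}, {"fingers": 0, "delta_pos": [-13, 0, 23], "angular": [0, 0, 0]}, {"fingers": 0, "delta_pos": [-15, 0, 29], "angular": [0, 0, 0]}, {"fingers": 0, "delta_pos": [-16, 0, 35], "angular": [0, 0, 0]}])

```text
clock: 13.45
tool_pos: [0.4852, 0.0391, 0.1679]
orientation: [-180.0, 0.0, -82.8]
force: [1.0, -1.1, 2.1]
opening: 0.0004
gripper_force: 1.5
```

```bash
python3 lev.py|head -5
```

```text
13.45 [0.4852 0.0391 0.1679] [ 0.9628 -1.1475  2.0986] 1.4622099632833852
side 0 167 311 320 212 238
side now 63 311 320 215 244
scene 0 128 314 334 214 227
scene now 27 340 344 235 241
```

Request:
apply_moves(deltas=[{"fingers": 0, "delta_pos": [0, 0, 2], "angular": [0, 0, 0]}, {"fingers": 0, "delta_pos": [0, 0, 4], "angular": [0, 0, 0]}, {"fingers": 0, "delta_pos": [0, 0, 6], "angular": [0, 0, 0]}])

```text
clock: 13.85
tool_pos: [0.4851, 0.0392, 0.1624]
orientation: [-180.0, 0.0, -82.8]
force: [-1.1, 2.3, 3.9]
opening: 0.0005
gripper_force: 2.1
```

Request:
apply_moves(deltas=[{"fingers": 0, "delta_pos": [0, 0, 1.5], "angular": [0, 0, 0]}, {"fingers": 0, "delta_pos": [0, 0, 3], "angular": [0, 0, 0]}])

```text
clock: 14.05
tool_pos: [0.4852, 0.0391, 0.1595]
orientation: [-180.0, 0.0, -82.8]
force: [-2.1, 2.7, 4.7]
opening: 0.0006
gripper_force: 2.3
```

Request:
apply_moves(deltas=[{"fingers": 0, "delta_pos": [0, 0, 1.5], "angular": [0, 0, 0]}, {"fingers": 0, "delta_pos": [0, 0, 3], "angular": [0, 0, 0]}])

```text
clock: 14.25
tool_pos: [0.4855, 0.039, 0.157]
orientation: [-179.9, 0.0, -82.8]
force: [-7.5, 5.6, 18.8]
opening: 0.0004
gripper_force: 9.7
```

End stop reached (18.8 N). I hold briefly, then lift clear.

Request:
apply_moves(deltas=[{"fingers": 0, "delta_pos": [0, 0, 0], "angular": [0, 0, 0]}, {"fingers": 0, "delta_pos": [0, 0, 0], "angular": [0, 0, 0]}, {"fingers": 0, "delta_pos": [0, 0, 0], "angular": [0, 0, 0]}, {"fingers": 0, "delta_pos": [-2, 0, -5], "angular": [0, 0, 0]}, {"fingers": 0, "delta_pos": [-4, 0, -20], "angular": [0, 0, 0]}, {"fingers": 0, "delta_pos": [-4, 0, -50], "angular": [0, 0, 0]}, {"fingers": 0, "delta_pos": [-4, 0, -90], "angular": [0, 0, 0]}, {"fingers": 0, "delta_pos": [-4, 0, -120], "angular": [0, 0, 0]}, {"fingers": 0, "delta_pos": [-4, 0, -120], "angular": [0, 0, 0]}, {"fingers": 0, "delta_pos": [-4, 0, -120], "angular": [0, 0, 0]}])

```text
clock: 15.25
tool_pos: [0.4845, 0.0427, 0.2763]
orientation: [-180.0, 0.0, -82.9]
force: [0.1, 0.3, -1.6]
opening: 0.0002
gripper_force: 0.0
```

```bash
python3 lev.py
python3 - <<'E'
from fit import *
import cv2
a=cv2.imread("pics/scene5.png");b=ctrl.snapshot("scene")[:,:,::-1]
d=cv2.absdiff(a,b)[235:275,280:315].max(2);print("crock diff",d.mean(),d.max())
E
```

```text
15.25 [0.4845 0.0427 0.2763] [ 0.0934  0.2774 -1.6434] 0.0
side 0 167 311 320 212 238
side now 104 309 329 231 244
scene 0 128 314 334 214 227
scene now 211 318 344 229 245
0 [318.2 237.7] [314.  209.9] [313.8 223. ] [330.2 212.5]
0.3 [317.7 238.4] [312.4 213. ] [316.  225.3] [338.2 221.3]
0.5 [317.5 239.3] [311.6 216.7] [317.  226.9] [341.9 227.3]
0.7 [317.3 240.7] [311.3 221.5] [317.7 228.5] [344.1 233.2]
0.9 [317.3 242.3] [311.2 227.3] [318. 230.] [344.8 238.7]
1.05 [317.3 243.6] [311.4 232.1] [317.9 231.1] [344.3 242.5]
crock diff 1.3264285714285715 9
```

The lever is at its end (scene tip at row ~243, which matches 1.05 rad), the crock has not moved, and the tool is clear.

```bash
python3 -c "
from plant import ctrl
print(ctrl.close_job())"
```

```text
the job is handed in; nothing more can be done
None
```

I handed the job in at about 15.5 s; the judge returned no verdict. By my readings the foot rests on the lid with roughly 4 N, the red lever is pressed to its end stop, the crock hasn't moved, and the arm touches nothing.

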